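Find the rocking candle-jar cap and press it home

ROBOT

A 6-joint arm with a two-finger parallel gripper is mounted at the origin on the work surface. World frame = base frame: x ahead of the robot, y to its left, z up, the work surface at z = 0. Lengths are in m, angles in rad, forces in N, time in s.
With the tool pointing down it reaches from about 0.35 to 0.975 m from the base axis. Payload 4.9 kg.
Tool frame: the origin (TCP) lies midway between the tips of the shut fingers; the grasp point (between the pads) lies 19 mm behind it (manip.hold_point_z is the distance from the TCP to the grasp point, in m); z points along the fingers, y is the line along which they close (so a half turn about z gives the same grasp; the last joint's range is limited). The gripper opens to 85 mm and grips with 20 to 120 N. Pads are 22 mm wide; open, the fingers measure 114 mm over their backs; the gripper's body (76 mm by 85 mm) begins 54 mm behind the grasp point. The pads swing forward as they close: fully open they stand 13 mm farther back than shut.
Start: joints at [-1.248, 0.053, 1.613, -0, 1.476, -0.119], TCP at [0.267, -0.565, 0.208] pointing down, gripper open.
Joint ranges: [-3.01, 3.01], [-1.01, 2.22], [0.06, 2.58], [-1.02, 4.17], [0.09, 2.62], [-3.14, 3.14]. Speed limits (rad/s): [2.57, 2.57, 3.14, 3.14, 3.14, 3.14].

INTERFACE

Orientations are given as a unit quaternion [w, x, y, z].
In Python, from plant import manip gives the robot as it stands. The module is installed in compiled form; this text tells all that it offers.
- The arm moves only by the shell command python3 -m jog 'ROWS' [OPENING]. ROWS is JSON, one flat list of numbers, 6 for each row, row after row: the shift along the tool's x, y, z in units of 0.1 m (1.0 is 0.1 m), then the turn, a rotation vector about the tool's x, y, z in units of 180 degrees (1.0 is 180 degrees). A call has 1 to 8 rows; each row is the pose to reach, as a shift and turn from the pose commanded when the call began, along the tool's axes at that moment, turning the shorter way round; what a row does not reach only later rows make up. A row lasts 1/8 s, in which the tool goes at most 62.5 mm and 10.7 degrees, less where a joint would pass 70% of its speed; a pose out of reach is approached as far as the arm can. A call with a number of a shift or a turn outside -1 to 1 is refused whole. A call with a gripper value outside its range is refused whole. OPENING is the finger opening in mm, from 0 to 85.4, set as the call begins (- or left out, the last holds). The fingers move at their own pace and stop on an object; the grip force is fixed at half the most. Time passes only in rows, so rows that repeat a pose let the fingers close. It gives the time, the measured TCP pose, the force, the opening and the grip force at its end, in the units of the state.
- manip.state(): the state, without advancing time (a new reading comes with each control period).
- manip.grab_frame(name): name is "scene" or "side" or "wrist"; returns a dict with "img" (400x640x3 uint8, blue, green, red), "z_map" (400x640 float32, m along the optical axis (not along the pixel's ray), 0 where there is no reading), "fx", "fy", "cx", "cy" (pixels), "xyz" and "attitude" of the camera in the world; the wrist camera has in their place "T_tool_cam" (4x4, takes a point from camera to tool coordinates, whose origin is the TCP and whose axes are the flange's). Camera axes: x right, y up, looking along -z (the intrinsics and any distortion apply to the point x, -y, -z); pixel columns grow to the right and rows downward; lengths in m; the calibration is good to about 2 mm. The wrist camera is an equidistant fisheye: a pixel r from the principal point sees the ray r / f radians off the axis. A picture is of the moment at which its call begins: read the wrist's pose just before it.
- manip.job_done(): hands the job in; it is judged then, once.
The state is a dict: "time": time; "joint_pos": joint angles; "joint_vel": joint speeds; "joint_efforts": joint torques, N m; "tool_pos": TCP position; "tool_rot": TCP orientation; "contact_force": force on the tool from outside, world axes, zero at the start; "ft_torque": the same for the moment, N m; "gripper_width": opening from 0.0 (shut) to 1.0 (fully open); "grasp_force": force on a finger pad.
Only numpy, scipy, OpenCV 4.12 (cv2) and the standard library are available. Lean on these libraries where they do the work, as an engineer would, in place of code of your own. Each camera call takes 0.05 s, during which the arm holds its last target. There are 200 camera calls.

TASK

Four black candle jars with identical brass press-on caps stand among the things on the sideboard; one cap has come off its seal and rocks when its edge is pressed. Feel for it with light presses of the fingertips near the edges of the caps, then push that cap straight down at its middle, firmly, until it is fully home. Touch the sealed caps only lightly, lift nothing, and leave the jars and everything else standing where they are.

Things in the scene. Friction and masses are not known exactly. Their poses are not given: they have to be found in the camera images.
- jar_a: candle jar with a brass press-on cap, free to be moved; origin at the centre of its underside, on the table top. Black glass, 66 mm across the foot, 83 mm across the rim, 88 to 106 mm high (the four differ), 0.35 to 0.6 kg
- jar_b: candle jar with a brass press-on cap, free to be moved; origin at the centre of its underside, on the table top. Black glass, 66 mm across the foot, 83 mm across the rim, 88 to 106 mm high (the four differ), 0.35 to 0.6 kg
- jar_c: candle jar with a brass press-on cap, free to be moved; origin at the centre of its underside, on the table top. Black glass, 66 mm across the foot, 83 mm across the rim, 88 to 106 mm high (the four differ), 0.35 to 0.6 kg
- jar_d: candle jar with a brass press-on cap, free to be moved; origin at the centre of its underside, on the table top. Black glass, 66 mm across the foot, 83 mm across the rim, 88 to 106 mm high (the four differ), 0.35 to 0.6 kg
- lid_a: the brass cap of jar_a; origin at the centre of its flat round top face, z along the cap's axis (up). The four caps are identical: 89 mm diameter, no knob, 20 mm high with a skirt that hides the rim. A cap off its seal stands level but 4 to 5 mm too high; the heights given here do not show which, as the jars differ
- lid_b: the cap of jar_b, origin as for lid_a. True of all caps: a sealed one is firm, 4 N near its edge sinks it less than about 1 mm; one off its seal tips there by 2 mm or more under 2 to 4 N (25 to 38 mm from its centre) and springs back level when let go
- lid_c: the cap of jar_c, origin as for lid_a. True of all caps: pressing a loose one near its edge only rocks it; about 22 N straight down within 5 mm of its centre drives it the 4 to 5 mm down onto the rim, where it stops firmly and stays
- lid_d: the cap of jar_d, origin as for lid_a. True of all caps: more than 15 N is too much for one that is already sealed
- matchbox: bystander: long match box lying flat, 112 x 66 x 20 mm, origin under its centre
- snuffer: bystander: dark metal candle snuffer lying flat, 235 mm long along its x, bell (28 mm) at the +x end, up to 28 mm high, origin on the handle below its middle
- tealight: bystander: tealight in a glass cup, 64 mm across, 55 mm high, origin under its centre
- bud_vase: bystander: white ceramic bud vase, 76 mm across, 115 mm high, origin under its centre
- dish: bystander: shallow round marble dish, 110 mm across, 22 mm high, origin under its centre
- diffuser: bystander: amber glass bottle with a brass cap, 60 mm across, 100 mm high, origin under its centre
Not all that is in view belongs to the job. What is shaped like the jar_d but purple or red is not meant. What is shaped like the jar_c but purple is not meant.

How it is judged:
By the outcome, as a careful person would: the job done as asked, in the order asked, and still so for the second after the job is handed in, with the robot touching nothing.
It also fails if it takes over 72 s, if anything falls off the work surface, if the arm or the gripper's body presses on something with over 40 N, if the wrist force passes 120 N, or if a joint passes its speed limit or range.

## Working session

There is one attempt and no reset: what is moved stays moved. The work goes in short steps, Python scripts to look and compute and a shell command to move; the robot and the scene stay as the last step left them, time stands still between calls to the robot, and variables do not carry over. Pictures are saved under pics/ and viewed, at most 10 in all, crops included, and the job is handed in when it is done.

```bash
mkdir -p pics
cat > h.py <<'E'
import numpy as np,cv2
from plant import manip
from scipy.spatial.transform import Rotation as R
def q(a): return R.from_quat([a[1],a[2],a[3],a[0]])
def world(f,u,v,z=None):
    z=f['z_map'][int(v),int(u)] if z is None else z
    p=np.array([(u-f['cx'])/f['fx']*z,-(v-f['cy'])/f['fy']*z,-z])
    return q(f['attitude']).apply(p)+f['xyz']
def cloud(f):
    v,u=np.mgrid[0:400,0:640]; z=f['z_map']
    p=np.stack([(u-f['cx'])/f['fx']*z,-(v-f['cy'])/f['fy']*z,-z],-1)
    return q(f['attitude']).apply(p.reshape(-1,3)).reshape(400,640,3)+f['xyz']
E
python3 - <<'E'
from h import *
import pickle
s=manip.state();print(s)
F={n:manip.grab_frame(n) for n in('scene','side')}
pickle.dump(F,open('F.pkl','wb'))
for n in F:
    f=F[n];cv2.imwrite(f'pics/{n}.png',f['img']);print(n,f['xyz'],f['attitude'],[k for k in f], f['fx'])
E
```

```text
{'time': 0.0, 'joint_pos': array([-1.24799441e+00,  5.33680603e-02,  1.61432962e+00, -8.51157484e-06,
        1.47594948e+00, -1.19008807e-01]), 'joint_vel': array([ 0.00111772, -0.00076654, -0.00115645,  0.00016889, -0.000216  ,
       -0.00111389]), 'joint_efforts': array([-6.50283819e-04, -3.93683982e+01, -3.70179498e+01, -1.23298000e-04,
        7.15169474e-03, -7.48839966e-06]), 'tool_pos': array([ 0.26701418, -0.56434877,  0.20713482]), 'tool_rot': array([-1.02149353e-03,  9.75698868e-01,  2.19113356e-01, -1.08706747e-04]), 'contact_force': array([-0.25264463,  0.33582021, -0.16046975]), 'ft_torque': array([-0.01989935,  0.01597551, -0.05037587]), 'grasp_force': 0.0, 'gripper_width': 1.0018154306169753}
scene [ 0.92905715 -0.5574631   0.84353025] [0.90257776 0.33487912 0.09069124 0.25492049] ['img', 'z_map', 'fx', 'fy', 'cx', 'cy', 'xyz', 'attitude'] 440.15625019813103
side [0.15117218 0.56712439 0.82081584] [-0.29496787 -0.12735806  0.35616629  0.87745054] ['img', 'z_map', 'fx', 'fy', 'cx', 'cy', 'xyz', 'attitude'] 474.8146783214586
```

View pics/scene.png

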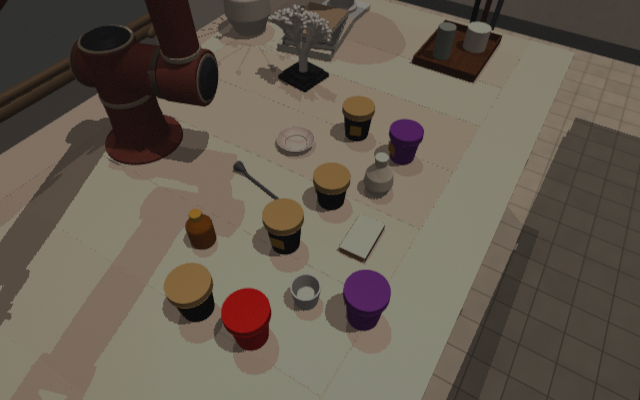

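View pics/side.png

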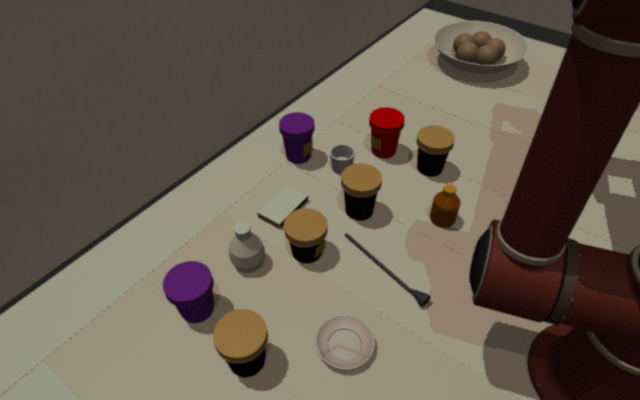

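The scene view shows the four black jars with brass caps at about (358,107), (332,178), (283,216) and (189,285). The purple jars at (405,135) and (367,295) and the red one at (247,315) are not meant. In the side view the same four brass caps are at (241,335), (305,228), (361,180) and (435,140).

Run:
```python
from h import *
import pickle
F=pickle.load(open('F.pkl','rb'))
P={'scene':[(358,105),(332,176),(283,214),(189,283),(405,130),(367,288),(247,310),(379,175),(305,290),(200,225)],'side':[(241,330),(305,225),(361,177),(435,138)]}
for n in P:
    f=F[n];C=cloud(f)
    for u,v in P[n]:
        c=C[v-3:v+4,u-3:u+4].reshape(-1,3); z0=np.median(c[:,2])
        w=C[max(v-40,0):v+40,u-40:u+40].reshape(-1,3)
        d=w[(abs(w[:,2]-z0)<.004)&(np.hypot(*(w[:,:2]-np.median(c,0)[:2]).T)<.06)]
        (x,y),r=cv2.minEnclosingCircle(d[:,:2].astype(np.float32))
        print(n,(u,v),'z %.4f'%np.median(d[:,2]),'centre %.4f %.4f'%(x,y),'r %.4f'%r,'mean',d.mean(0).round(4)[:2],len(d))
```

```text
scene (358, 105) z 0.1002 centre 0.5046 0.3387 r 0.0474 mean [0.5072 0.3368] 535
scene (332, 176) z 0.0900 centre 0.5741 0.0791 r 0.0455 mean [0.5746 0.077 ] 829
scene (283, 214) z 0.1082 centre 0.5511 -0.0900 r 0.0459 mean [ 0.5519 -0.0918] 1077
scene (189, 283) z 0.1024 centre 0.4895 -0.3212 r 0.0456 mean [ 0.4908 -0.3223] 1522
scene (405, 130) z 0.0958 centre 0.6592 0.3202 r 0.0464 mean [0.6594 0.3182] 615
scene (367, 288) z 0.1082 centre 0.7903 -0.1581 r 0.0454 mean [ 0.7914 -0.1595] 1591
scene (247, 310) z 0.1084 centre 0.6214 -0.3100 r 0.0454 mean [ 0.6223 -0.3114] 1758
scene (379, 175) z 0.0733 centre 0.6560 0.1742 r 0.0270 mean [0.6594 0.1634] 97
scene (305, 290) z 0.0210 centre 0.6716 -0.1882 r 0.0279 mean [ 0.6682 -0.1838] 269
scene (200, 225) z 0.0731 centre 0.3856 -0.1839 r 0.0228 mean [ 0.391  -0.1879] 118
side (241, 330) z 0.1010 centre 0.5036 0.3415 r 0.0454 mean [0.5024 0.3428] 2068
side (305, 225) z 0.0906 centre 0.5709 0.0816 r 0.0461 mean [0.5702 0.0838] 1166
side (361, 177) z 0.1087 centre 0.5482 -0.0885 r 0.0467 mean [ 0.5482 -0.0855] 918
side (435, 138) z 0.1025 centre 0.4885 -0.3182 r 0.0484 mean [ 0.4874 -0.3165] 706
```

```bash
cat > d.py <<'E'
import sys
from h import *
L={'J1':(.504,.340,.1005),'J2':(.5725,.0803,.0903),'J3':(.5497,-.089,.1085),'J4':(.489,-.320,.1025)}
s=manip.state();r=q(s['tool_rot']);p=s['tool_pos']
off=float(sys.argv[2]) # m along tool x from the cap centre
t=np.array(L[sys.argv[1]])+off*r.as_matrix()[:,0]*[1,1,0]
print('t',s['time'],'tcp',p.round(4),'F',s['contact_force'].round(2),'rows units to touch:',(r.inv().apply(t-p)*10).round(3))
E
python3 -m jog '[1,-0.4,0,0,0,0,1,-0.4,0,0,0,0,1,-0.4,0,0,0,0]' 0
python3 -m jog '[1,-0.4,0,0,0,0,1,-0.4,0,0,0,0,1,-0.4,0,0,0,0]'
python3 -m jog '[1,-0.4,0,0,0,0,1,-0.4,0,0,0,0,1,-0.4,0,0,0,0]'
python3 -m jog '[0.39,-0.06,0.5,0,0,0,0.39,-0.06,0.75,0,0,0,0.39,-0.06,0.75,0,0,0,0.39,-0.06,0.75,0,0,0]'
python3 d.py J4 .034
```

```text
time: 0.48
tool_pos: [0.3421, -0.4838, 0.2078]
tool_rot: [-0.001, 0.975, 0.221, 0.0]
contact_force: [0.8, -0.3, -0.3]
gripper_width: 0.376
grasp_force: 0.0
time: 0.85
tool_pos: [0.4148, -0.4058, 0.208]
tool_rot: [-0.0, 0.975, 0.221, -0.0]
contact_force: [-0.6, -0.8, -0.6]
gripper_width: -0.001
grasp_force: 0.0
time: 1.23
tool_pos: [0.4877, -0.3277, 0.2081]
tool_rot: [-0.0, 0.975, 0.22, -0.0]
contact_force: [-0.4, -1.1, -0.0]
gripper_width: 0.0
grasp_force: 0.0
time: 1.72
tool_pos: [0.5196, -0.3079, 0.1347]
tool_rot: [0.001, 0.976, 0.218, 0.0]
contact_force: [0.2, -0.3, 0.4]
gripper_width: 0.002
grasp_force: 0.0
t 1.725 tcp [ 0.5196 -0.3079  0.1347] F [ 0.18 -0.29  0.37] rows units to touch: [ 0.011 -0.022  0.322]
```

```bash
python3 -m jog '[0,-0.02,0.15,0,0,0,0,-0.02,0.27,0,0,0,0,-0.02,0.27,0,0,0,0,-0.02,0.27,0,0,0]' | tail -5
python3 d.py J4 .034
python3 - <<'E'
from h import *
s=manip.state();f=manip.grab_frame('wrist');cv2.imwrite('pics/w1.png',f['img'])
E
```

```text
tool_pos: [0.519, -0.3043, 0.1064]
tool_rot: [0.0, 0.976, 0.219, -0.0]
contact_force: [0.7, -0.6, -0.7]
gripper_width: -0.002
grasp_force: 0.0
t 2.225 tcp [ 0.519  -0.3043  0.1064] F [ 0.65 -0.55 -0.73] rows units to touch: [0.002 0.014 0.039]
```

View pics/w1.png

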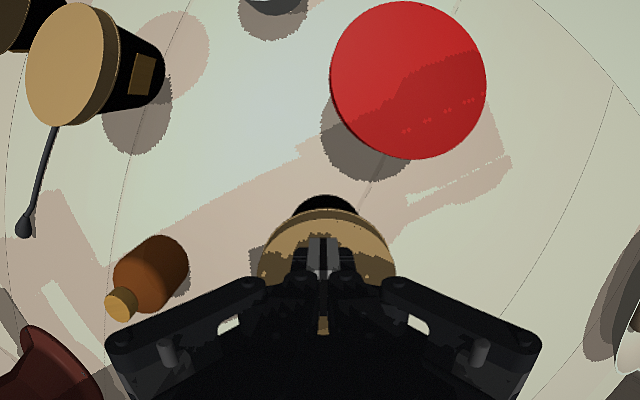

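The wrist view shows the shut fingertips at (325,245), over the far edge of the J4 cap at (325,230). The red jar at (408,80) is clear.

```bash
g(){ grep -E 'time|pos|force' | grep -v grasp| tr '\n' ' ';echo; }
python3 -m jog '[0,0.01,0.01,0,0,0,0,0.01,0.02,0,0,0,0,0.01,0.02,0,0,0]' |g
python3 -m jog '[0,0,0.005,0,0,0,0,0,0.005,0,0,0]' |g
python3 -m jog '[0,0,0.005,0,0,0,0,0,0.005,0,0,0]' |g
python3 -m jog '[0,0,0.005,0,0,0,0,0,0.005,0,0,0]' |g
```

```text
time: 2.65 tool_pos: [0.5194, -0.3052, 0.1044] contact_force: [0.5, 0.1, -0.7] 
time: 2.9 tool_pos: [0.5193, -0.3052, 0.1039] contact_force: [0.8, -0.3, 0.0] 
time: 3.15 tool_pos: [0.5193, -0.3052, 0.1034] contact_force: [0.2, -0.3, 0.2] 
time: 3.4 tool_pos: [0.5193, -0.3052, 0.1029] contact_force: [-0.3, 0.3, 0.3]
```

```bash
g(){ grep -E 'time|pos|force' | grep -v grasp| tr '\n' ' ';echo; }
python3 -m jog '[0,0,0.004,0,0,0,0,0,0.004,0,0,0]' |g
python3 -m jog '[0,0,0.004,0,0,0,0,0,0.004,0,0,0]' |g
python3 -m jog '[0,0,0.004,0,0,0,0,0,0.004,0,0,0]' |g
```

```text
time: 3.65 tool_pos: [0.5193, -0.3052, 0.1024] contact_force: [-0.1, 0.4, 0.9] 
time: 3.9 tool_pos: [0.5194, -0.3052, 0.1021] contact_force: [-0.4, -0.5, -0.1] 
time: 4.15 tool_pos: [0.5194, -0.3052, 0.1017] contact_force: [0.2, 0.1, 0.1]
```

```bash
g(){ grep -E 'time|pos|force' | grep -v grasp| tr '\n' ' ';echo; }
python3 -m jog '[0,0,0.004,0,0,0,0,0,0.004,0,0,0]' |g
python3 -m jog '[0,0,0.004,0,0,0,0,0,0.004,0,0,0]' |g
python3 -m jog '[0,0,0.004,0,0,0,0,0,0.004,0,0,0]' |g
```

```text
time: 4.4 tool_pos: [0.5194, -0.3052, 0.1013] contact_force: [0.2, 0.6, -0.1] 
time: 4.65 tool_pos: [0.5193, -0.3052, 0.1008] contact_force: [0.8, 0.6, 0.0] 
time: 4.9 tool_pos: [0.5193, -0.3052, 0.1004] contact_force: [-0.5, -0.5, -0.3]
```

```bash
g(){ grep -E 'time|pos|force' | grep -v grasp| tr '\n' ' ';echo; }
python3 -m jog '[0,0,0.004,0,0,0,0,0,0.004,0,0,0]' |g
python3 -m jog '[0,0,0.004,0,0,0,0,0,0.004,0,0,0]' |g
python3 -m jog '[0,0,0.004,0,0,0,0,0,0.004,0,0,0]' |g
```

```text
time: 5.15 tool_pos: [0.5193, -0.3052, 0.1001] contact_force: [-0.2, -0.3, 0.0] 
time: 5.4 tool_pos: [0.5194, -0.3052, 0.0997] contact_force: [0.1, -0.2, 0.3] 
time: 5.65 tool_pos: [0.5194, -0.3052, 0.0993] contact_force: [-0.1, 0.0, 0.2]
```

```bash
g(){ grep -E 'time|pos|force' | grep -v grasp| tr '\n' ' ';echo; }
python3 -m jog '[0,0,0.004,0,0,0,0,0,0.004,0,0,0]' |g
python3 -m jog '[0,0,0.004,0,0,0,0,0,0.004,0,0,0]' |g
python3 - <<'E'
from h import *
f=manip.grab_frame('wrist');cv2.imwrite('pics/w2.png',cv2.resize(f['img'][170:300,230:420],None,fx=4,fy=4))
E
```

```text
time: 5.9 tool_pos: [0.5193, -0.3052, 0.0988] contact_force: [0.4, 0.5, 0.6] 
time: 6.15 tool_pos: [0.5193, -0.3052, 0.0984] contact_force: [0.7, 0.4, -0.1]
```

View pics/w2.png

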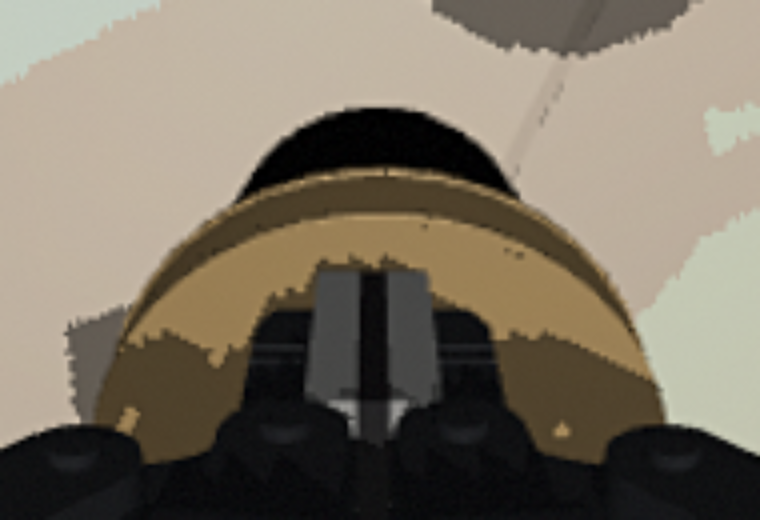

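Fingertips at (375,270) in the crop stand inside the cap edge (375,213), with their shadow almost meeting them: contact is close.

```bash
g(){ grep -E 'time|pos|force' | grep -v grasp| tr '\n' ' ';echo; }
python3 -m jog '[0,0,0.004,0,0,0,0,0,0.004,0,0,0]' |g
python3 -m jog '[0,0,0.004,0,0,0,0,0,0.004,0,0,0]' |g
python3 -m jog '[0,0,0.004,0,0,0,0,0,0.004,0,0,0]' |g
```

```text
time: 6.45 tool_pos: [0.5194, -0.3052, 0.0981] contact_force: [0.1, 0.3, -0.7] 
time: 6.7 tool_pos: [0.5193, -0.3052, 0.0977] contact_force: [-0.6, -0.1, -0.4] 
time: 6.95 tool_pos: [0.5194, -0.3052, 0.0973] contact_force: [-1.3, -0.9, -0.2]
```

Run:
```python
from h import *
import pickle
F=pickle.load(open('F.pkl','rb'))
for n in F:
    C=cloud(F[n]).reshape(-1,3)
    for x,y in [(.504,.34),(.5725,.08),(.55,-.089),(.489,-.32)]:
        d=np.hypot(C[:,0]-x,C[:,1]-y);m=(d>.06)&(d<.1)&(abs(C[:,2])<.02)
        print(n,x,y,np.median(C[m,2]).round(4))
s=manip.state();f=manip.grab_frame('wrist');print(f['T_tool_cam'].round(4),f['fx'],f['cx'],f['cy'])
# wrist cloud: fisheye ray, z along the optical axis
v,u=np.mgrid[0:400,0:640];a=(u-f['cx'])/f['fx'];b=(v-f['cy'])/f['fy'];r=np.hypot(a,b)+1e-9
k=np.tan(r)/r;z=f['z_map'];p=np.stack([a*k*z,-b*k*z,-z,np.ones_like(z)],-1)@f['T_tool_cam'].T
for uu,vv in [(325,225),(300,232),(350,232),(322,238),(328,242),(316,242),(325,190),(408,80)]:
    t=p[vv,uu,:3];print((uu,vv),'tool',t.round(4),'world',(q(s['tool_rot']).apply(t)+s['tool_pos']).round(4))
```

```text
scene 0.504 0.34 -0.0015
scene 0.5725 0.08 -0.0013
scene 0.55 -0.089 -0.0012
scene 0.489 -0.32 -0.0011
side 0.504 0.34 -0.0008
side 0.5725 0.08 -0.0007
side 0.55 -0.089 -0.0007
side 0.489 -0.32 -0.0009
[[-1.000e-03  9.641e-01  2.657e-01  6.700e-02]
 [ 1.000e+00  7.000e-04  1.300e-03 -5.000e-04]
 [ 1.100e-03  2.657e-01 -9.641e-01 -1.646e-01]
 [ 0.000e+00  0.000e+00  0.000e+00  1.000e+00]] 309.70691628693146 322.8190402626257 201.098183391008
(325, 225) tool [ 0.0098  0.0005 -0.0059] world [ 0.5284 -0.3015  0.1032]
(300, 232) tool [ 0.0055 -0.0133 -0.0055] world [ 0.5187 -0.2909  0.1027]
(350, 232) tool [ 0.0055  0.0143 -0.0055] world [ 0.5305 -0.3158  0.1028]
(322, 238) tool [ 0.0108 -0.0011 -0.0271] world [ 0.5287 -0.2996  0.1243]
(328, 242) tool [ 0.0107  0.0018 -0.0317] world [ 0.5298 -0.3022  0.129 ]
(316, 242) tool [ 0.011  -0.0038 -0.0323] world [ 0.5276 -0.2971  0.1296]
(325, 190) tool [0.0048 0.0011 0.0976] world [ 5.242e-01 -3.041e-01 -4.000e-04]
(408, 80) tool [ 0.0871  0.0414 -0.0127] world [ 0.6159 -0.3054  0.1099]
```

Run:
```python
from h import *
s=manip.state()
im=[]
for n in('scene','side'):
    f=manip.grab_frame(n)
    p=q(f['attitude']).inv().apply(s['tool_pos']-f['xyz']);u=int(f['cx']-f['fx']*p[0]/p[2]);v=int(f['cy']+f['fy']*p[1]/p[2]);print(n,u,v)
    im.append(cv2.resize(f['img'][v-50:v+30,u-40:u+40],(400,400),interpolation=cv2.INTER_CUBIC))
    cv2.circle(im[-1],(200,250),3,(0,255,0),1)
    C=cloud(f);C=C[np.hypot(C[...,0]-s['tool_pos'][0],C[...,1]-s['tool_pos'][1])<.022];z=C[:,2];print(np.histogram(z,bins=np.arange(.09,.2,.005)))
cv2.imwrite('pics/tip.png',cv2.convertScaleAbs(np.hstack(im),alpha=1.8))
```

```text
scene 205 284
(array([ 16,  20, 175,   1,   0,   0,   7,  14,  14,  18,  15,  13,  12,
         3,  18,  26,  46,  11,  14,  20,  22,  15]), array([0.09 , 0.095, 0.1  , 0.105, 0.11 , 0.115, 0.12 , 0.125, 0.13 ,
       0.135, 0.14 , 0.145, 0.15 , 0.155, 0.16 , 0.165, 0.17 , 0.175,
       0.18 , 0.185, 0.19 , 0.195, 0.2  ]))
side 421 135
(array([  3,   7, 104,   5,   0,   4,   9,  11,  18,  12,  18,  16,   6,
         1,   2,   1,   0,   0,   2,  13,  10,   0]), array([0.09 , 0.095, 0.1  , 0.105, 0.11 , 0.115, 0.12 , 0.125, 0.13 ,
       0.135, 0.14 , 0.145, 0.15 , 0.155, 0.16 , 0.165, 0.17 , 0.175,
       0.18 , 0.185, 0.19 , 0.195, 0.2  ]))
```

View pics/tip.png

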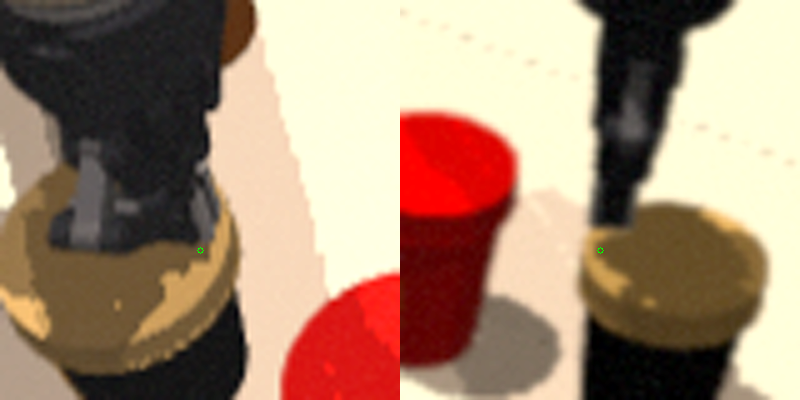

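The crops show the fingertips at (90,245) and (615,225), still clearly above the cap at z about 0.118. They end about 20 mm short of the stated TCP, so contact should come near TCP z 0.082–0.085. I'll go on down, watching the force.

```bash
g(){ grep -E 'time|pos|force' | grep -v grasp| tr '\n' ' ';echo; }
python3 -m jog '[0,0,0.01,0,0,0,0,0,0.02,0,0,0,0,0,0.03,0,0,0,0,0,0.03,0,0,0]' |g
python3 -m jog '[0,0,0.01,0,0,0,0,0,0.02,0,0,0,0,0,0.03,0,0,0,0,0,0.03,0,0,0]' |g
python3 -m jog '[0,0,0.01,0,0,0,0,0,0.02,0,0,0,0,0,0.02,0,0,0,0,0,0.02,0,0,0]' |g
```

```text
time: 7.6 tool_pos: [0.5193, -0.3052, 0.0941] contact_force: [0.6, -0.5, 0.1] 
time: 8.1 tool_pos: [0.5193, -0.3052, 0.0911] contact_force: [-0.2, -0.1, -0.1] 
time: 8.6 tool_pos: [0.5194, -0.3052, 0.0893] contact_force: [-0.6, -0.4, 0.2]
```

```bash
g(){ grep -E 'time|pos|force' | grep -v grasp| tr '\n' ' ';echo; }
python3 -m jog '[0,0,0.01,0,0,0,0,0,0.02,0,0,0,0,0,0.02,0,0,0]' |g
python3 -m jog '[0,0,0.005,0,0,0,0,0,0.01,0,0,0,0,0,0.01,0,0,0]' |g
```

```text
time: 8.98 tool_pos: [0.5193, -0.3052, 0.0871] contact_force: [0.3, -0.7, 0.3] 
time: 9.35 tool_pos: [0.5193, -0.3052, 0.0862] contact_force: [0.3, -0.9, -0.3]
```

```bash
g(){ grep -E 'time|pos|force' | grep -v grasp| tr '\n' ' ';echo; }
python3 -m jog '[0,0,0.005,0,0,0,0,0,0.01,0,0,0,0,0,0.01,0,0,0]' |g
python3 -m jog '[0,0,0.005,0,0,0,0,0,0.01,0,0,0,0,0,0.01,0,0,0]' |g
python3 -m jog '[0,0,0.005,0,0,0,0,0,0.005,0,0,0]' |g
python3 -m jog '[0,0,0.005,0,0,0,0,0,0.005,0,0,0]' |g
```

```text
time: 9.72 tool_pos: [0.5193, -0.3052, 0.0852] contact_force: [0.1, -0.1, 0.0] 
time: 10.1 tool_pos: [0.5193, -0.3052, 0.0842] contact_force: [0.2, -0.4, -0.1] 
time: 10.35 tool_pos: [0.5194, -0.3052, 0.0837] contact_force: [-0.9, -0.8, -0.5] 
time: 10.6 tool_pos: [0.5193, -0.3052, 0.0832] contact_force: [0.9, -0.2, -0.5]
```

```bash
g(){ grep -E 'time|pos|force' | grep -v grasp| tr '\n' ' ';echo; }
python3 -m jog '[0,0,0.005,0,0,0,0,0,0.005,0,0,0]' |g
python3 -m jog '[0,0,0.005,0,0,0,0,0,0.005,0,0,0]' |g
python3 -m jog '[0,0,0.005,0,0,0,0,0,0.005,0,0,0]' |g
```

```text
time: 10.85 tool_pos: [0.5193, -0.3052, 0.0827] contact_force: [-0.6, -0.1, -0.4] 
time: 11.1 tool_pos: [0.5194, -0.3052, 0.0823] contact_force: [-0.1, -1.5, 0.1] 
time: 11.35 tool_pos: [0.5193, -0.3052, 0.0817] contact_force: [-0.1, -0.4, 0.4]
```

```bash
cat > gap.py <<'E'
from h import *
s=manip.state();f=manip.grab_frame('wrist')
v,u=np.mgrid[0:400,0:640];a=(u-f['cx'])/f['fx'];b=(v-f['cy'])/f['fy'];r=np.hypot(a,b)+1e-9
k=np.tan(r)/r;z=f['z_map'];p=(np.stack([a*k*z,-b*k*z,-z,np.ones_like(z)],-1)@f['T_tool_cam'].T)[...,:3]
print('tcp',s['tool_pos'].round(4))
for uu in (314,332):
    print(uu,[(vv,*(p[vv,uu]*1000).round(1)) for vv in range(212,246,2)])
cap=(np.abs(p[...,2]-np.median(p[215:228,300:350,2]))<.003)
print('cap z',(s['tool_pos'][2]-np.median(p[215:228,300:350,2])).round(4))
E
python3 gap.py
```

```text
tcp [ 0.5193 -0.3052  0.0817]
314 [(212, np.float64(1.3), np.float64(-7.0), np.float64(44.8)), (214, np.float64(2.1), np.float64(-6.8), np.float64(37.9)), (216, np.float64(3.2), np.float64(-6.6), np.float64(30.0)), (218, np.float64(3.3), np.float64(-6.4), np.float64(25.4)), (220, np.float64(3.8), np.float64(-6.3), np.float64(20.1)), (222, np.float64(11.2), np.float64(-5.5), np.float64(-4.9)), (224, np.float64(9.6), np.float64(-5.6), np.float64(-3.6)), (226, np.float64(10.6), np.float64(-5.4), np.float64(-9.6)), (228, np.float64(10.0), np.float64(-5.3), np.float64(-11.2)), (230, np.float64(9.7), np.float64(-5.3), np.float64(-13.2)), (232, np.float64(10.5), np.float64(-5.1), np.float64(-18.3)), (234, np.float64(10.3), np.float64(-5.1), np.float64(-20.5)), (236, np.float64(9.6), np.float64(-5.0), np.float64(-21.6)), (238, np.float64(10.9), np.float64(-4.9), np.float64(-27.2)), (240, np.float64(10.4), np.float64(-4.8), np.float64(-28.5)), (242, np.float64(10.9), np.float64(-4.7), np.float64(-32.1)), (244, np.float64(10.9), np.float64(-4.7), np.float64(-34.6))]
332 [(212, np.float64(1.7),
[... 314 characters left out ...]
 np.float64(-164.6)), (224, np.float64(10.3), np.float64(4.3), np.float64(-5.5)), (226, np.float64(10.5), np.float64(4.2), np.float64(-9.3)), (228, np.float64(10.0), np.float64(4.2), np.float64(-11.1)), (230, np.float64(10.3), np.float64(4.1), np.float64(-14.9)), (232, np.float64(10.8), np.float64(4.0), np.float64(-19.0)), (234, np.float64(9.8), np.float64(4.0), np.float64(-19.3)), (236, np.float64(9.5), np.float64(3.9), np.float64(-21.2)), (238, np.float64(11.3), np.float64(3.7), np.float64(-28.2)), (240, np.float64(10.5), np.float64(3.7), np.float64(-28.9)), (242, np.float64(10.6), np.float64(3.6), np.float64(-31.6)), (244, np.float64(11.2), np.float64(3.5), np.float64(-35.2))]
cap z 0.063
```

Run:
```python
from h import *
s=manip.state();print(s['gripper_width'],s['contact_force'],s['ft_torque'])
f=manip.grab_frame('wrist');a=cv2.resize(f['img'][150:300,220:420],(400,300))
f=manip.grab_frame('side');b=cv2.resize(f['img'][80:200,360:520],(400,300))
cv2.imwrite('pics/w3.png',cv2.convertScaleAbs(np.hstack([a,b]),alpha=1.6))
```

```text
-0.0005107168177454115 [-0.30659031  0.20378499 -0.21594703] [0.01734611 0.02339684 0.00321954]
```

View pics/w3.png

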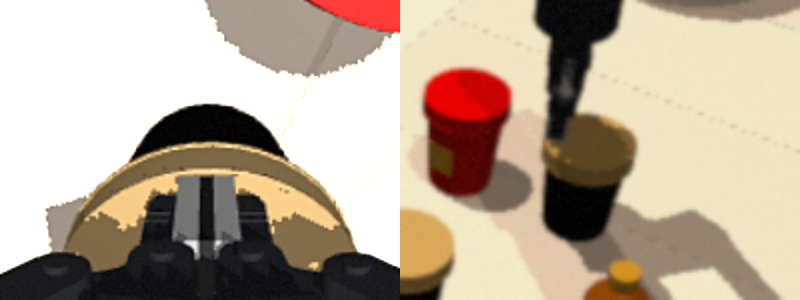

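The wrist crop shows the fingertips at (207,178) just inside the cap's top edge at (207,172). Skirt and top edge lie at tool z −5 to −21 mm, so the cap top is at z 0.103 and the tips are still 2–3 mm above it. Continuing down.

```bash
g(){ grep -E 'time|pos|force' | grep -v grasp| tr '\n' ' ';echo; }
python3 -m jog '[0,0,0.005,0,0,0,0,0,0.005,0,0,0]' |g
python3 -m jog '[0,0,0.005,0,0,0,0,0,0.005,0,0,0]' |g
python3 -m jog '[0,0,0.005,0,0,0,0,0,0.005,0,0,0]' |g
```

```text
time: 11.75 tool_pos: [0.5193, -0.3052, 0.0812] contact_force: [-0.2, 0.7, 0.4] 
time: 12.0 tool_pos: [0.5194, -0.3053, 0.0811] contact_force: [-1.2, 0.2, 2.3] 
time: 12.25 tool_pos: [0.5195, -0.3053, 0.0808] contact_force: [-1.6, 0.4, 4.0]
```

```bash
g(){ grep -E 'time|pos|force' | grep -v grasp| tr '\n' ' ';echo; }
python3 -m jog '[0,0,0.005,0,0,0,0,0,0.005,0,0,0]' |g
python3 -m jog '[0,0,0.005,0,0,0,0,0,0.005,0,0,0]' |g
```

```text
time: 12.5 tool_pos: [0.5197, -0.3054, 0.0804] contact_force: [-1.4, 1.6, 5.4] 
time: 12.75 tool_pos: [0.5198, -0.3054, 0.0803] contact_force: [-1.5, 2.0, 5.9]
```

J4 is sealed: about 4 N for 0.4 mm, firm. The tips end 21 mm short of the stated TCP, so I'll correct the touch height. Next is J3.

```bash
g(){ grep -E 'time|pos|force' | grep -v grasp| tr '\n' ' ';echo; }
sed -i 's/\*\[1,1,0\]/*[1,1,0]-[0,0,.0213]/' d.py
python3 -m jog '[0,0,-0.3,0,0,0,0,0,-0.7,0,0,0,0,0,-0.7,0,0,0]' |g
python3 -m jog '[0.77,-0.91,0,0,0,0,0.77,-0.91,0,0,0,0,0.77,-0.91,0,0,0,0]' |g
python3 -m jog '[0.77,-0.91,0,0,0,0,0.77,-0.91,0,0,0,0,0.77,-0.91,0,0,0,0,0.77,-0.91,0,0,0,0]' |g
python3 d.py J3 .034
```

```text
time: 13.12 tool_pos: [0.5215, -0.3069, 0.1533] contact_force: [-0.4, 0.7, 0.1] 
time: 13.5 tool_pos: [0.55, -0.1866, 0.1475] contact_force: [-0.5, -0.7, 0.3] 
time: 14.0 tool_pos: [0.5803, -0.0756, 0.1483] contact_force: [0.9, 0.4, -0.9] 
t 14.0 tcp [ 0.5803 -0.0756  0.1483] F [ 0.88  0.43 -0.9 ] rows units to touch: [ 0.007 -0.01   0.611]
```

```bash
g(){ grep -E 'time|pos|force' | grep -v grasp| tr '\n' ' ';echo; }
python3 -m jog '[0,0,0.3,0,0,0,0,0,0.5,0,0,0,0,0,0.57,0,0,0,0,0,0.57,0,0,0,0,0,0.58,0,0,0]' |g
python3 -m jog '[0,0,0.005,0,0,0,0,0,0.01,0,0,0,0,0,0.01,0,0,0]' |g
python3 -m jog '[0,0,0.005,0,0,0,0,0,0.005,0,0,0]' |g
python3 -m jog '[0,0,0.005,0,0,0,0,0,0.005,0,0,0]' |g
```

```text
time: 14.62 tool_pos: [0.5816, -0.0753, 0.0925] contact_force: [0.5, -0.3, -1.0] 
time: 15.0 tool_pos: [0.5809, -0.0748, 0.0905] contact_force: [1.3, 0.3, -0.1] 
time: 15.25 tool_pos: [0.5807, -0.0748, 0.0898] contact_force: [-0.1, -0.5, -0.1] 
time: 15.5 tool_pos: [0.5807, -0.0748, 0.0892] contact_force: [-0.3, -0.1, -0.4]
```

```bash
g(){ grep -E 'time|pos|force' | grep -v grasp| tr '\n' ' ';echo; }
python3 -m jog '[0,0,0.005,0,0,0,0,0,0.005,0,0,0]' |g
python3 -m jog '[0,0,0.005,0,0,0,0,0,0.005,0,0,0]' |g
```

```text
time: 15.75 tool_pos: [0.5807, -0.0749, 0.0888] contact_force: [0.0, 0.3, 0.1] 
time: 16.0 tool_pos: [0.5807, -0.0749, 0.0883] contact_force: [-0.1, -0.7, 0.3]
```

```bash
g(){ grep -E 'time|pos|force' | grep -v grasp| tr '\n' ' ';echo; }
python3 -m jog '[0,0,0.005,0,0,0,0,0,0.005,0,0,0]' |g
python3 -m jog '[0,0,0.005,0,0,0,0,0,0.005,0,0,0]' |g
python3 -m jog '[0,0,0.005,0,0,0,0,0,0.005,0,0,0]' |g
```

```text
time: 16.25 tool_pos: [0.5807, -0.0748, 0.0877] contact_force: [0.8, -0.4, -0.6] 
time: 16.5 tool_pos: [0.5807, -0.0748, 0.0873] contact_force: [0.4, -0.3, -0.2] 
time: 16.75 tool_pos: [0.5808, -0.0749, 0.0871] contact_force: [-0.6, -0.3, 2.0]
```

```bash
g(){ grep -E 'time|pos|force' | grep -v grasp| tr '\n' ' ';echo; }
python3 -m jog '[0,0,0.005,0,0,0,0,0,0.005,0,0,0]' |g
python3 -m jog '[0,0,0.005,0,0,0,0,0,0.005,0,0,0]' |g
```

```text
time: 17.0 tool_pos: [0.581, -0.0749, 0.0868] contact_force: [-1.5, 0.9, 3.9] 
time: 17.25 tool_pos: [0.5812, -0.0749, 0.0865] contact_force: [-1.7, 0.7, 5.6]
```

J3 is sealed. On to J2.

```bash
g(){ grep -E 'time|pos|force' | grep -v grasp| tr '\n' ' ';echo; }
python3 -m jog '[0,0,-0.3,0,0,0,0,0,-0.6,0,0,0,0,0,-0.6,0,0,0]' |g
python3 -m jog '[0.46,-0.72,0,0,0,0,0.46,-0.72,0,0,0,0,0.46,-0.72,0,0,0,0]' |g
python3 -m jog '[0.46,-0.72,0,0,0,0,0.46,-0.72,0,0,0,0,0.46,-0.72,0,0,0,0,0.46,-0.72,0,0,0,0]' |g
python3 d.py J2 .034
```

```text
time: 17.62 tool_pos: [0.5826, -0.0754, 0.1484] contact_force: [0.5, 0.2, -0.3] 
time: 18.0 tool_pos: [0.5906, 0.0113, 0.1437] contact_force: [-0.1, -0.4, 0.6] 
time: 18.5 tool_pos: [0.602, 0.0934, 0.145] contact_force: [0.3, -1.0, -1.0] 
t 18.5 tcp [0.602  0.0934 0.145 ] F [ 0.28 -1.04 -0.98] rows units to touch: [ 0.018 -0.008  0.76 ]
```

```bash
g(){ grep -E 'time|pos|force' | grep -v grasp| tr '\n' ' ';echo; }
python3 -m jog '[0.01,0,0.3,0,0,0,0.01,0,0.6,0,0,0,0.01,0,0.72,0,0,0,0.01,0,0.72,0,0,0,0.01,0,0.72,0,0,0]' |g
python3 -m jog '[0,0,0.005,0,0,0,0,0,0.005,0,0,0]' |g
python3 -m jog '[0,0,0.005,0,0,0,0,0,0.005,0,0,0]' |g
```

```text
time: 19.12 tool_pos: [0.6044, 0.0947, 0.0753] contact_force: [-0.1, -0.0, 0.4] 
time: 19.38 tool_pos: [0.6038, 0.0952, 0.0742] contact_force: [0.4, -0.4, -0.1] 
time: 19.62 tool_pos: [0.6032, 0.0951, 0.0728] contact_force: [0.5, -0.2, 0.2]
```

```bash
g(){ grep -E 'time|pos|force' | grep -v grasp| tr '\n' ' ';echo; }
python3 -m jog '[0,0,0.005,0,0,0,0,0,0.005,0,0,0]' |g
python3 -m jog '[0,0,0.005,0,0,0,0,0,0.005,0,0,0]' |g
python3 -m jog '[0,0,0.005,0,0,0,0,0,0.005,0,0,0]' |g
```

```text
time: 19.88 tool_pos: [0.6032, 0.0951, 0.0721] contact_force: [-0.1, 0.1, 0.3] 
time: 20.12 tool_pos: [0.6032, 0.0951, 0.0717] contact_force: [-0.2, -0.1, 0.1] 
time: 20.38 tool_pos: [0.6033, 0.0951, 0.0712] contact_force: [0.7, -1.1, -1.1]
```

```bash
g(){ grep -E 'time|pos|force' | grep -v grasp| tr '\n' ' ';echo; }
python3 -m jog '[0,0,0.005,0,0,0,0,0,0.01,0,0,0,0,0,0.01,0,0,0]' |g
python3 -m jog '[0,0,0.005,0,0,0,0,0,0.005,0,0,0]' |g
python3 -m jog '[0,0,0.005,0,0,0,0,0,0.005,0,0,0]' |g
```

```text
time: 20.75 tool_pos: [0.6032, 0.0951, 0.0702] contact_force: [0.3, -0.7, 0.9] 
time: 21.0 tool_pos: [0.6032, 0.0951, 0.0697] contact_force: [0.1, 0.2, -0.6] 
time: 21.25 tool_pos: [0.6032, 0.0951, 0.0692] contact_force: [0.6, -0.2, 0.4]
```

```bash
g(){ grep -E 'time|pos|force' | grep -v grasp| tr '\n' ' ';echo; }
python3 -m jog '[0,0,0.005,0,0,0,0,0,0.005,0,0,0]' |g
python3 -m jog '[0,0,0.005,0,0,0,0,0,0.005,0,0,0]' |g
```

```text
time: 21.5 tool_pos: [0.6033, 0.0951, 0.0691] contact_force: [-1.9, 0.2, 1.9] 
time: 21.75 tool_pos: [0.6034, 0.0951, 0.0688] contact_force: [-1.7, -0.0, 3.7]
```

J2 is firm too. That leaves J1; I'll check the tall clutter near it before feeling it.

```bash
g(){ grep -E 'time|pos|force' | grep -v grasp| tr '\n' ' ';echo; }
python3 -m jog '[0,0,-0.3,0,0,0,0,0,-0.8,0,0,0,0,0,-0.8,0,0,0]' |g
python3 - <<'E'
from h import *
import pickle
C=cloud(pickle.load(open('F.pkl','rb'))['scene'])
w=C[5:90,265:345].reshape(-1,3);w=w[(w[:,2]>.05)&(w[:,2]<.6)];print(w.min(0),w.max(0),np.percentile(w,[5,50,95],axis=0))
E
python3 d.py J1 .034
```

```text
time: 22.12 tool_pos: [0.6067, 0.0952, 0.1538] contact_force: [0.3, -0.1, 0.1] 
[-0.06328855  0.42760314  0.05000783] [0.32701392 0.92303392 0.247808  ] [[0.06311139 0.45094731 0.05248897]
 [0.21548517 0.49100639 0.15842407]
 [0.30137006 0.82009722 0.22455059]]
t 22.125 tcp [0.6067 0.0952 0.1538] F [ 0.32 -0.12  0.13] rows units to touch: [ 0.451 -2.655  0.739]
```

```bash
g(){ grep -E 'time|pos|force' | grep -v grasp| tr '\n' ' ';echo; }
python3 -m jog '[0.15,-0.89,0,0,0,0,0.15,-0.89,0,0,0,0,0.15,-0.89,0,0,0,0]' |g
python3 -m jog '[0.15,-0.89,0,0,0,0,0.15,-0.89,0,0,0,0,0.15,-0.89,0,0,0,0]' |g
python3 -m jog '[0.15,-0.89,0,0,0,0,0.15,-0.89,0,0,0,0,0.15,-0.89,0,0,0,0,0.15,-0.89,0,0,0,0,0.15,-0.89,0,0,0,0]' |g
python3 d.py J1 .034
```

```text
time: 22.5 tool_pos: [0.5776, 0.1834, 0.1468] contact_force: [0.4, -0.9, -0.0] 
time: 22.88 tool_pos: [0.5538, 0.2693, 0.1473] contact_force: [0.6, -0.4, -0.2] 
time: 23.5 tool_pos: [0.5305, 0.3541, 0.1481] contact_force: [0.1, -0.1, 0.2] 
t 23.5 tcp [0.5305 0.3541 0.1481] F [ 0.09 -0.1   0.2 ] rows units to touch: [0.041 0.015 0.689]
```

```bash
g(){ grep -E 'time|pos|force' | grep -v grasp| tr '\n' ' ';echo; }
python3 -m jog '[0.04,0.01,0.3,0,0,0,0.04,0.01,0.55,0,0,0,0.04,0.01,0.64,0,0,0,0.04,0.01,0.64,0,0,0,0.04,0.01,0.64,0,0,0]' |g
python3 -m jog '[0,0,0.005,0,0,0,0,0,0.01,0,0,0,0,0,0.01,0,0,0]' |g
python3 -m jog '[0,0,0.005,0,0,0,0,0,0.005,0,0,0]' |g
python3 -m jog '[0,0,0.005,0,0,0,0,0,0.005,0,0,0]' |g
```

```text
time: 24.12 tool_pos: [0.5348, 0.3567, 0.0858] contact_force: [1.5, -0.6, -0.6] 
time: 24.5 tool_pos: [0.5339, 0.3566, 0.0836] contact_force: [-0.6, 0.8, 0.2] 
time: 24.75 tool_pos: [0.5338, 0.3565, 0.0827] contact_force: [-0.1, -0.3, -0.7] 
time: 25.0 tool_pos: [0.5338, 0.3565, 0.0822] contact_force: [0.5, 0.8, 1.0]
```

```bash
g(){ grep -E 'time|pos|force' | grep -v grasp| tr '\n' ' ';echo; }
python3 -m jog '[0,0,0.005,0,0,0,0,0,0.005,0,0,0]' |g
python3 -m jog '[0,0,0.005,0,0,0,0,0,0.005,0,0,0]' |g
python3 -m jog '[0,0,0.005,0,0,0,0,0,0.005,0,0,0]' |g
```

```text
time: 25.25 tool_pos: [0.5338, 0.3565, 0.0817] contact_force: [0.1, 0.8, 0.2] 
time: 25.5 tool_pos: [0.5338, 0.3565, 0.0813] contact_force: [-0.6, 0.2, -0.4] 
time: 25.75 tool_pos: [0.5338, 0.3565, 0.0807] contact_force: [0.9, 0.2, -0.0]
```

```bash
g(){ grep -E 'time|pos|force' | grep -v grasp| tr '\n' ' ';echo; }
python3 -m jog '[0,0,0.005,0,0,0,0,0,0.005,0,0,0]' |g
python3 -m jog '[0,0,0.005,0,0,0,0,0,0.005,0,0,0]' |g
python3 -m jog '[0,0,0.005,0,0,0,0,0,0.005,0,0,0]' |g
python3 -m jog '[0,0,0.005,0,0,0,0,0,0.005,0,0,0]' |g
```

```text
time: 26.0 tool_pos: [0.5338, 0.3565, 0.0803] contact_force: [-1.1, 0.5, 0.3] 
time: 26.25 tool_pos: [0.5338, 0.3565, 0.0798] contact_force: [0.4, -0.4, -0.4] 
time: 26.5 tool_pos: [0.5338, 0.3565, 0.0793] contact_force: [0.3, -0.5, 0.5] 
time: 26.75 tool_pos: [0.5339, 0.3565, 0.0789] contact_force: [0.0, 0.1, 0.9]
```

```bash
g(){ grep -E 'time|pos|force' | grep -v grasp| tr '\n' ' ';echo; }
python3 -m jog '[0,0,0.005,0,0,0,0,0,0.005,0,0,0]' |g
python3 -m jog '[0,0,0.005,0,0,0,0,0,0.005,0,0,0]' |g
```

```text
time: 27.0 tool_pos: [0.5339, 0.3565, 0.0783] contact_force: [-0.9, 0.9, -0.2] 
time: 27.25 tool_pos: [0.5338, 0.3565, 0.0779] contact_force: [-0.4, -0.2, 1.0]
```

```bash
g(){ grep -E 'time|pos|force' | grep -v grasp| tr '\n' ' ';echo; }
python3 -m jog '[0,0,0.005,0,0,0,0,0,0.005,0,0,0]' |g
python3 -m jog '[0,0,0.005,0,0,0,0,0,0.005,0,0,0]' |g
python3 -m jog '[0,0,0.005,0,0,0,0,0,0.005,0,0,0]' |g
python3 -m jog '[0,0,0.005,0,0,0,0,0,0.005,0,0,0]' |g
```

```text
time: 27.5 tool_pos: [0.5338, 0.3565, 0.0773] contact_force: [-0.2, -1.1, 1.2] 
time: 27.75 tool_pos: [0.5339, 0.3565, 0.0769] contact_force: [-0.9, -1.1, 2.0] 
time: 28.0 tool_pos: [0.534, 0.3566, 0.0766] contact_force: [-1.1, -1.1, 2.1] 
time: 28.25 tool_pos: [0.5341, 0.3566, 0.0763] contact_force: [-1.0, -0.8, 4.5]
```

J1 tips more than 2 mm under 2–4 N, so it is the loose cap. I'll lift, centre over it and check the centring with the wrist camera.

```bash
g(){ grep -E 'time|pos|force' | grep -v grasp| tr '\n' ' ';echo; }
python3 -m jog '[0,0,-0.15,0,0,0,0,0,-0.3,0,0,0,-0.2,0.01,-0.3,0,0,0,-0.34,0.02,-0.3,0,0,0,-0.34,0.02,-0.3,0,0,0,-0.34,0.02,-0.3,0,0,0,-0.34,0.02,-0.3,0,0,0]' |g
python3 d.py J1 0
python3 - <<'E'
from h import *
from scipy.optimize import least_squares
s=manip.state();f=manip.grab_frame('wrist');im=f['img'];cv2.imwrite('pics/w4.png',cv2.resize(im[130:330,200:450],(750,600)))
v,u=np.mgrid[0:400,0:640];a=(u-f['cx'])/f['fx'];b=(v-f['cy'])/f['fy'];r=np.hypot(a,b)+1e-9
k=np.tan(r)/r;z=f['z_map'];p=(np.stack([a*k*z,-b*k*z,-z,np.ones_like(z)],-1)@f['T_tool_cam'].T)[...,:3]
w=q(s['tool_rot']).apply(p.reshape(-1,3))+s['tool_pos'];w=w.reshape(400,640,3)
m=(z>0)&(abs(w[...,2]-.1005)<.003)&(np.hypot(w[...,0]-.504,w[...,1]-.34)<.06)
P=w[m];print(len(P),'z',np.median(P[:,2]))
h=cv2.convexHull(P[:,:2].astype(np.float32))[:,0]
t=p[m];hi=[t[(abs(t[:,1]-y)<.003),0].max() if (abs(t[:,1]-y)<.003).any() else None for y in(-.03,-.02,-.01,0,.01,.02,.03)];print('front edge x(tool) at y=-30..30',hi)
ys=np.array([-.03,-.02,-.01,0,.01,.02,.03]);xs=np.array(hi,float)
o=least_squares(lambda c:np.hypot(xs-c[0],ys-c[1])-.0445,[0,0]);print('centre tool xy',o.x,'resid',o.fun.round(4))
E
```

```text
time: 29.12 tool_pos: [0.5043, 0.3403, 0.1058] contact_force: [0.1, 0.9, -0.6] 
t 29.125 tcp [0.5043 0.3403 0.1058] F [ 0.12  0.9  -0.61] rows units to touch: [-0.004  0.001  0.266]
12700 z 0.10135744365188859
front edge x(tool) at y=-30..30 [np.float64(0.03511166710301328), np.float64(0.04120501624589518), np.float64(0.04429797285491993), np.float64(0.04488860633739816), np.float64(0.04430623589454161), np.float64(0.04114098778790295), np.float64(0.03511287841336593)]
centre tool xy [ 1.23778057e-03 -1.68149136e-05] resid [ 0.0007  0.0002 -0.0003 -0.0008 -0.0003  0.0001  0.0008]
```

View pics/w4.png

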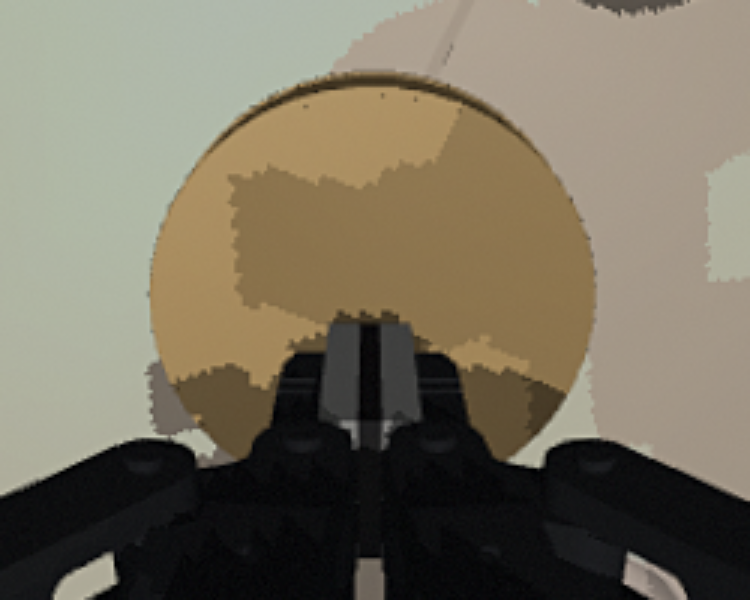

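The wrist crop shows the tips at (370,322) over the middle of the cap (edges at (150,285), (595,285) and (375,85)). The circle fit puts them about 1 mm off centre. Pressing down now.

```bash
g(){ grep -E 'time|pos|force' | grep -v grasp| tr '\n' ' ';echo; }
python3 -m jog '[0.005,0,0.1,0,0,0,0.005,0,0.2,0,0,0,0.005,0,0.24,0,0,0,0.005,0,0.24,0,0,0,0.005,0,0.24,0,0,0]' |g
python3 -m jog '[0,0,0.01,0,0,0,0,0,0.02,0,0,0,0,0,0.02,0,0,0]' |g
python3 -m jog '[0,0,0.01,0,0,0,0,0,0.02,0,0,0,0,0,0.02,0,0,0]' |g
python3 -m jog '[0,0,0.01,0,0,0,0,0,0.01,0,0,0]' |g
```

```text
time: 29.8 tool_pos: [0.5046, 0.3405, 0.0821] contact_force: [0.1, 0.2, 0.1] 
time: 30.18 tool_pos: [0.5044, 0.3404, 0.0798] contact_force: [0.1, 0.5, -1.0] 
time: 30.55 tool_pos: [0.5048, 0.3406, 0.0793] contact_force: [-3.1, -0.8, 7.4] 
time: 30.8 tool_pos: [0.5052, 0.3408, 0.0793] contact_force: [-4.5, -1.6, 9.8]
```

```bash
g(){ grep -E 'time|pos|force' | grep -v grasp| tr '\n' ' ';echo; }
python3 -m jog '[0,0,0.01,0,0,0,0,0,0.01,0,0,0]' |g
python3 -m jog '[0,0,0.01,0,0,0,0,0,0.01,0,0,0]' |g
```

```text
time: 31.05 tool_pos: [0.5057, 0.3411, 0.0794] contact_force: [-4.2, -2.3, 13.3] 
time: 31.3 tool_pos: [0.5059, 0.3412, 0.0789] contact_force: [-4.1, -2.4, 14.9]
```

```bash
g(){ grep -E 'time|pos|force' | grep -v grasp| tr '\n' ' ';echo; }
python3 -m jog '[-0.01,0,0.005,0,0,0,-0.01,0,0.005,0,0,0]' |g
python3 -m jog '[-0.01,0,0.01,0,0,0,-0.01,0,0.01,0,0,0]' |g
python3 -m jog '[-0.005,0,0.01,0,0,0,-0.005,0,0.01,0,0,0]' |g
```

```text
time: 31.55 tool_pos: [0.5051, 0.3407, 0.0785] contact_force: [-4.8, -2.1, 14.6] 
time: 31.8 tool_pos: [0.5047, 0.3405, 0.0777] contact_force: [-3.4, -1.8, 14.4] 
time: 32.05 tool_pos: [0.5047, 0.3405, 0.077] contact_force: [-3.2, -1.7, 14.4]
```

```bash
g(){ grep -E 'time|pos|force' | grep -v grasp| tr '\n' ' ';echo; }
python3 -m jog '[-0.005,0,0.01,0,0,0,-0.005,0,0.01,0,0,0]' |g
```

```text
time: 32.3 tool_pos: [0.5047, 0.3405, 0.0763] contact_force: [-1.7, -0.5, 14.3]
```

```bash
g(){ grep -E 'time|pos|force' | grep -v grasp| tr '\n' ' ';echo; }
python3 -m jog '[-0.002,0,0.01,0,0,0,-0.002,0,0.01,0,0,0]' |g
python3 -m jog '[-0.002,0,0.01,0,0,0,-0.002,0,0.01,0,0,0]' |g
python3 -m jog '[-0.003,0,0.01,0,0,0,-0.003,0,0.01,0,0,0]' |g
```

```text
time: 32.55 tool_pos: [0.5047, 0.3405, 0.0756] contact_force: [-1.3, -1.2, 15.5] 
time: 32.8 tool_pos: [0.5047, 0.3405, 0.075] contact_force: [-2.1, -2.1, 16.7] 
time: 33.05 tool_pos: [0.5047, 0.3405, 0.0744] contact_force: [-3.1, -1.8, 17.7]
```

```bash
g(){ grep -E 'time|pos|force' | grep -v grasp| tr '\n' ' ';echo; }
python3 -m jog '[-0.003,0,0.01,0,0,0,-0.003,0,0.01,0,0,0]' |g
python3 -m jog '[-0.003,0,0.01,0,0,0,-0.003,0,0.01,0,0,0]' |g
```

```text
time: 33.3 tool_pos: [0.5048, 0.3406, 0.0739] contact_force: [-2.5, -1.9, 19.7] 
time: 33.55 tool_pos: [0.5048, 0.3406, 0.0738] contact_force: [-3.2, -2.1, 22.6]
```

```bash
g(){ grep -E 'time|pos|force' | grep -v grasp| tr '\n' ' ';echo; }
python3 -m jog '[-0.006,0,0.01,0,0,0,-0.006,0,0.01,0,0,0]' |g
python3 -m jog '[-0.006,0,0.01,0,0,0,-0.006,0,0.01,0,0,0]' |g
python3 -m jog '[-0.006,0,0.007,0,0,0,-0.006,0,0.007,0,0,0,-0.006,0,0.007,0,0,0]' |g
```

```text
time: 33.8 tool_pos: [0.5048, 0.3406, 0.0737] contact_force: [-3.5, -2.9, 25.2] 
time: 34.05 tool_pos: [0.5049, 0.3406, 0.0737] contact_force: [-5.0, -2.1, 28.1] 
time: 34.42 tool_pos: [0.5049, 0.3406, 0.0737] contact_force: [-3.8, -2.7, 29.8]
```

It has stopped firmly at 30 N after about 5 mm of travel. I'll back off and check.

```bash
g(){ grep -E 'time|pos|force' | grep -v grasp| tr '\n' ' ';echo; }
python3 -m jog '[0,0,-0.03,0,0,0,0,0,-0.1,0,0,0,0,0,-0.4,0,0,0,0,0,-0.9,0,0,0,0,0,-0.9,0,0,0]' |g
python3 -m jog '[0,0,-0.5,0,0,0,0,0,-0.5,0,0,0,0,0,-0.5,0,0,0,0,0,-0.5,0,0,0]' |g
python3 - <<'E'
from h import *
f=manip.grab_frame('side');C=cloud(f)
cv2.imwrite('pics/side2.png',f['img'])
for n in('side','scene'):
  f=manip.grab_frame(n);C=cloud(f).reshape(-1,3)
  for x,y,z0 in [(.504,.340,.1005),(.5725,.0803,.0903),(.5497,-.089,.1085),(.489,-.320,.1025)]:
    d=C[(np.hypot(C[:,0]-x,C[:,1]-y)<.05)&(abs(C[:,2]-z0)<.008)]
    z=np.median(d[:,2]);d=d[abs(d[:,2]-z)<.004];c,r=cv2.minEnclosingCircle(d[:,:2].astype(np.float32));print(n,np.round(c,4),round(r,4),z.round(4))
E
```

```text
time: 35.05 tool_pos: [0.5013, 0.3391, 0.1586] contact_force: [-0.1, 0.7, 0.5] 
time: 35.55 tool_pos: [0.4978, 0.3372, 0.201] contact_force: [0.0, 0.2, 0.6] 
side [0.5041 0.3416] 0.0454 0.0957
side [0.5716 0.0818] 0.0457 0.0906
side [ 0.525  -0.0569] 0.0207 0.1038
side [0. 0.] 0.0 nan
scene [0.506  0.3385] 0.0463 0.095
scene [0.5736 0.0793] 0.0466 0.0899
scene [ 0.5507 -0.0908] 0.0461 0.1082
scene [ 0.4897 -0.3205] 0.0458 0.1024
  return _methods._mean(a, axis=axis, dtype=dtype,
  ret = ret.dtype.type(ret / rcount)
```

View pics/side2.png

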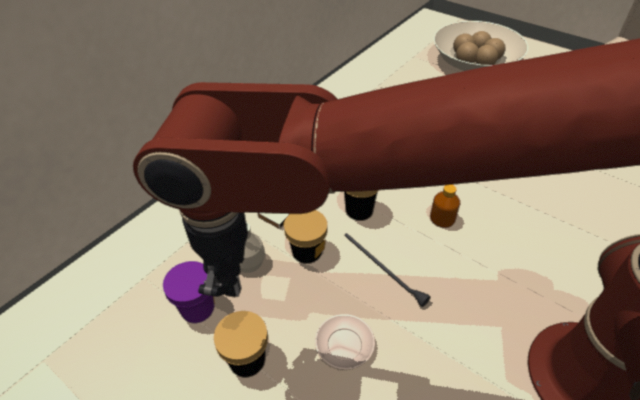

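The side view shows the J1 cap at (241,335), level and 5 mm lower (0.1005 to about 0.0955). The jars are all where they stood, and the gripper at (220,280) is clear of everything. Handing in.

```bash
python3 -c "
from plant import manip
print(manip.job_done())"
```

```text
the job is handed in; nothing more can be done
None
```

I found the loose cap on the jar at about (0.504, 0.340), pressed it home at its middle with about 30 N (it dropped about 5 mm and stopped firmly), touched the three sealed caps with no more than about 6 N, left all four jars standing where they were, and handed the job in at about 36 s.

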